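# Set up a beaker for nitrogen blow-down

## Task

Set up the nitrogen blow-down stand for the small beaker with the pink sample: stand it upright in the middle of the white ceramic plate and let go, then swing the gas lance round until its nozzle points straight down into the middle of the beaker's mouth. Last, open the metering valve by turning its black handle until its red pointer stands exactly over the green set-point tab on the dial. Open the valve only with the nozzle over the beaker, don't tip the sample, and leave the other glassware where it is.

Things in the scene. Friction and masses are not known exactly. Their poses are not given: they have to be found in the camera images.
- stand: blow-down stand, fixed to the worktop: grey base plate 265 x 290 mm, its top 16 mm above the worktop; origin on the worktop, half way across and 110 mm behind its front edge; x away from the robot, y left, z up. Front right: white ceramic plate; rear right: swivel post; left: metering valve, behind it a pressure gauge (top at 95 mm); along the back a small gas cylinder
- plate_top (a point): centre of the top of the round white ceramic plate, 74 mm across, 22 mm above the worktop; axes as the stand's
- beaker_50: the smallest glass beaker, with a pink sample: 46 mm across and 62 mm high, 42 mm across the body below the flared rim, 35 g; origin at the centre of its underside, z up
- beaker_100: a larger clear glass beaker, 58 mm across and 74 mm high; leave alone; origin at the centre of its underside
- flask_conical: a conical flask, 63 mm across and 104 mm high; leave alone; origin at the centre of its underside
- lance (a joint): swivel angle of the gas lance about the post, rad: 0 = nozzle over the centre of the ceramic plate, positive = swung aside to the left (clockwise seen from above, toward the valve), range -0.9 to 1.6; no end stop or detent at 0; friction holds it where it is left
- post_axis (a point): point on the vertical swivel axis at the height of the lance tube, 130 mm above the worktop; axes as the stand's
- lance_grip (a point): middle of the red grip sleeve on the level lance tube: sleeve 36 mm long and 15 mm thick, 86 mm from the swivel axis, 130 mm above the worktop (the bare tube is 8 mm thick); x along the tube, from the post outward, z up
- nozzle_tip (a point): lower end of the nozzle, 130 mm from the swivel axis, 97 mm above the worktop (13 mm above the rim of a beaker that stands on the plate); the nozzle points straight down; x along the lance
- valve (a joint): opening of the metering valve, rad: 0 = closed, 0 to 0.2 at the start, grows counterclockwise seen from above, up to 2.2; friction holds it where it is left
- valve_grip (a point): on the valve's vertical axis, half way up the black bar handle: bar 46 mm long, 12 mm thick and 20 mm high, its top 86 mm above the worktop; x along the bar toward the pointer, z up
- valve_pointer (a point): tip of the handle's red pointer nose (a white line on top of the bar leads to it), 34 mm from the valve axis, 70 mm above the worktop; x outward along the pointer
- tab_mark (a point): centre of the green set-point tab on the rim of the white dial: 9 mm wide, 20 mm long, 40 mm from the valve axis, top 64 mm above the worktop; x outward from the valve axis through the middle of the tab; it does not move during the job
There are look-alikes about, which are no part of the job. What is shaped like the beaker_50 but orange or purple is not meant.

How it is judged:
On the way, in this order (a step that is already met when the one before it is completed fails the run):
1. the small beaker stands released in the middle of the ceramic plate (horizontal distance between beaker_50 and plate_top below 0.015 m and z of beaker_50 in the frame of plate_top below 0.004 m and angle between beaker_50's own z axis and vertical below 0.1 rad and contact force between beaker_50 and the fingers below 0.01 N), for 0.2 s.
2. the nozzle points into the middle of the beaker's mouth and the lance is let go (horizontal distance between nozzle_tip and beaker_50 below 0.014 m and contact force between stand and the fingers below 0.01 N), for 0.2 s.
3. the valve's pointer stands over the green tab (angle between the x axis of valve_pointer and the x axis of tab_mark, either way round below 0.1 rad), for 0.2 s.
At the end, for the whole second after the job is handed in: The small beaker stands upright and at rest on the ceramic plate, its centre within 15 mm of the plate's centre; the nozzle is within 14 mm (seen from above) of the beaker's centre; the valve's pointer is within 0.1 rad of the middle of the green tab (half the tab's width) (horizontal distance between beaker_50 and plate_top below 0.015 m and z of beaker_50 in the frame of plate_top below 0.004 m and angle between beaker_50's own z axis and vertical below 0.1 rad and linear speed of beaker_50 below 0.01 m/s and horizontal distance between nozzle_tip and beaker_50 below 0.014 m and angle between the x axis of valve_pointer and the x axis of tab_mark, either way round below 0.1 rad); the robot touches nothing.
It fails at once if the valve is opened past 0.4 rad while the nozzle is not over the sample beaker (more than 30 mm off) (value of joint valve above 0.4 rad and horizontal distance between nozzle_tip and beaker_50 above 0.03 m).
It fails at once if the sample beaker is tipped by more than 0.5 rad (angle between beaker_50's own z axis and vertical above 0.5 rad).
It fails at once if the other beaker or the flask is moved by more than 30 mm or knocked over (distance of any of beaker_100, flask_conical from where it was at the start of the episode above 0.03 m or angle between any of beaker_100, flask_conical's own z axis and vertical above 0.5 rad).
It also fails if it takes over 72 s, if anything falls off the work surface, if the arm or the gripper's body presses on something with over 40 N, if the wrist force passes 120 N, or if a joint passes its speed limit or range.

## Robot

A 6-joint arm with a two-finger parallel gripper is mounted at the origin on a cart in front of the work surface, level with it; the furniture and walls round the work are solid. World frame = base frame: x ahead of the robot, y to its left, z up, the work surface at z = 0. Lengths are in m, angles in rad, forces in N, time in s.
With the tool pointing down it reaches from about 0.25 to 0.775 m from the base axis. Payload 8.9 kg.
Tool frame: the origin (TCP) lies between the finger pads; the fingertips stand 8 mm ahead of it and the grasp point (between the pads) lies 11 mm behind it; z points along the fingers, y is the direction in which the jaws open and shut (so a half turn about z gives the same grasp; the last joint's range is limited). The gripper opens to 85 mm and grips with 20 to 120 N. Pads are 22 mm wide; open, the fingers measure 114 mm over their backs; the gripper's body (76 mm by 85 mm) begins 54 mm behind the grasp point. The pads swing forward as they close: fully open they stand 13 mm farther back than shut.
Start: joints at [-1.396, 0.291, -0.153, 1.127, 0, 1.431], TCP at [0.162, -0.499, 0.239] pointing down, gripper open.
Joint ranges: [-2.52, 2.52], [-0.91, 1.74], [-1.3, 1.37], [-1.96, 2.02], [-1.52, 1.47], [-3.14, 3.14]. Speed limits (rad/s): [2.22, 2.22, 2.79, 3.14, 3.14, 3.14].

## Interface

Orientations are given as a rotation vector (axis times angle).
In Python, from rig import bot, eyes, job, finder gives the robot as it stands.
- The arm moves only by the shell command python3 -m inch 'ROWS' [OPENING]. ROWS is JSON, one flat list of numbers, 6 for each row, row after row: the shift along the tool's x, y, z in units of 30 cm (1.0 is 30 cm), then the turn, a rotation vector about the tool's x, y, z in units of 60 degrees (1.0 is 60 degrees). A call has 1 to 8 rows; each row is the pose to reach, as a shift and turn from the pose commanded when the call began, along the tool's axes at that moment; what a row does not reach only later rows make up. A row lasts 1/12 s, in which the tool goes at most 41.7 mm and 7.16 degrees, less where a joint would pass 70% of its speed; a pose out of reach is approached as far as the arm can. A call with a number of a shift or a turn outside -1 to 1 is refused whole. A call with a gripper value outside its range is refused whole. OPENING is the opening, from 0 (shut) to 1 (fully open), set as the call begins (- or left out, the last holds). The fingers move at their own pace and stop on an object; the grip force is fixed at half the most. Time passes only in rows, so rows that repeat a pose let the fingers close. It gives the time, the measured TCP pose, the force and the opening at its end, in the units of the state.
- bot.state(): the state, without advancing time (a new reading comes with each control period).
- eyes.get_image(name): name is "scene" or "side" or "wrist"; returns the picture (420x560x3 uint8, red, green, blue); there is no depth.
- eyes.calibration(name): a dict with "intrinsics" (3x3 intrinsics, pixels), "world_from_camera" (4x4, takes a point from camera to world coordinates). Camera axes: x right, y down, z forward; pixel columns grow to the right and rows downward; lengths in m; the calibration is good to about 2 mm. A picture is of the moment at which its call begins: read the wrist's pose just before it. calibration takes no time and is no camera call; for the wrist camera it gives the pose at the moment of the call.
- job.hand_in(): hands the job in, once; it reports no verdict.
Trained networks look in the newest picture that a camera, given by its name, has taken for a name from the list of things; names that differ only in an ending like _2 or _b are one class to them, and where a whole thing is asked for, a point or a joint stands for the part that bears it (a point fixed in the world has none). Each returns a list of dicts, best first, with "p" (0 to 1); they miss things now and then, are a little off and sometimes report something else, mostly with a low value. They report only what shows in the picture. A call takes as long as a camera call. They do not tell look-alikes from the thing itself.
- finder.look_for(target, camera): "at" ([row, column] in pixels, amid what is visible of it).
- finder.masks_of(target, camera): "mask" (420x560 bool, what is visible of it) and "at" ([row, column] in pixels, amid what is visible of it).
The state is a dict: "time": time; "q": joint angles; "joint_velocities": joint speeds; "joint_torque": joint torques, N m; "tcp_pos": TCP position; "ee_rot": TCP orientation; "force": force on the tool from outside, world axes, zero at the start; "torque": the same for the moment, N m; "grip_width": finger opening in m.
Only numpy, scipy, OpenCV 4.12 (cv2) and the standard library are available. Lean on these libraries where they do the work, as an engineer would, in place of code of your own. Each camera call takes 0.05 s, during which the arm holds its last target. There are 200 camera calls.

## Working session

There is one attempt and no reset: what is moved stays moved. The work goes in short steps, Python scripts to look and compute and a shell command to move; the robot and the scene stay as the last step left them, time stands still between calls to the robot, and variables do not carry over. Pictures are saved under pics/ and viewed, about 8 in all and at most 12, crops included, and the job is handed in when it is done.

```bash
mkdir -p pics; ls; python3 - <<'E'
from rig import bot,eyes,finder
import cv2,numpy as np
s=bot.state();print({k:np.round(v,3).tolist() for k,v in s.items()})
for c in("scene","side"):
    im=eyes.get_image(c);cv2.imwrite(f"pics/{c}0.png",im[:,:,::-1])
    K=eyes.calibration(c);print(c,np.round(K["intrinsics"],1).tolist(),np.round(K["world_from_camera"],3).tolist())
    for t in("stand","plate_top","beaker_50","beaker_100","flask_conical","lance_grip","nozzle_tip","valve_grip","valve_pointer","tab_mark","post_axis"):
        print(t,[(np.round(d["at"]).tolist(),round(float(d["p"]),2)) for d in finder.look_for(t,c)][:4])
E
```

```text
pics
{'time': 0.0, 'q': [-1.396, 0.291, -0.154, 1.127, -0.0, 1.432], 'joint_velocities': [-0.001, -0.003, 0.001, -0.001, -0.001, 0.0], 'joint_torque': [-0.0, -53.715, 33.137, 0.016, -0.0, 0.0], 'tcp_pos': [0.162, -0.499, 0.239], 'ee_rot': [-3.102, -0.491, 0.0], 'force': [-0.225, -0.41, -1.115], 'torque': [-0.011, 0.021, -0.024], 'grip_width': 0.085}
scene [[485.7, 0.0, 273.0], [0.0, 485.7, 211.3], [0.0, 0.0, 1.0]] [[-0.903, -0.262, 0.34, 0.1], [-0.429, 0.542, -0.722, 0.76], [0.005, -0.798, -0.602, 0.835], [0.0, 0.0, 0.0, 1.0]]
stand [([282.0, 205.0], 0.87)]
plate_top [([281.0, 199.0], 0.78)]
beaker_50 [([193.0, 323.0], 0.84), ([198.0, 356.0], 0.73), ([174.0, 350.0], 0.68), ([215.0, 316.0], 0.63)]
beaker_100 [([193.0, 323.0], 0.84), ([198.0, 356.0], 0.73), ([174.0, 350.0], 0.68), ([215.0, 316.0], 0.63)]
flask_conical [([200.0, 278.0], 0.96)]
lance_grip [([228.0, 198.0], 0.73)]
nozzle_tip [([226.0, 200.0], 0.58)]
valve_grip [([288.0, 214.0], 0.62)]
valve_pointer [([290.0, 216.0], 0.65)]
tab_mark []
post_axis [([282.0, 202.0], 0.87)]
side [[518.2, 0.0, 284.4], [0.0, 518.2, 205.7], [0.0, 0.0, 1.0]] [[-0.927, -0.181, 0.33, 0.05], [-0.376, 0.439, -0.816, 1.108], [0.003, -0.88, -0.474, 0.828], [0.0, 0.0, 0.0, 1.0]]
stand [([271.0, 232.0], 0.82), ([270.0, 252.0], 0.58), ([218.0, 231.0], 0.19)]
plate_top [([268.0, 232.0], 0.97)]
beaker_50 [([200.0, 333.0], 0.75), ([220.0, 328.0], 0.75), ([206.0, 366.0], 0.75), ([185.0, 352.0], 0.51)]
beaker_100 [([200.0, 333.0], 0.75), ([220.0, 328.0], 0.75), ([206.0, 366.0], 0.75), ([185.0, 352.0], 0.51)]
flask_conical [([207.0, 296.0], 0.79)]
lance_grip [([223.0, 331.0], 0.67), ([219.0, 231.0], 0.62)]
nozzle_tip [([222.0, 232.0], 0.52)]
valve_grip [([272.0, 251.0], 0.46)]
valve_pointer []
tab_mark []
post_axis [([270.0, 235.0], 0.61)]
```

View pics/scene0.png

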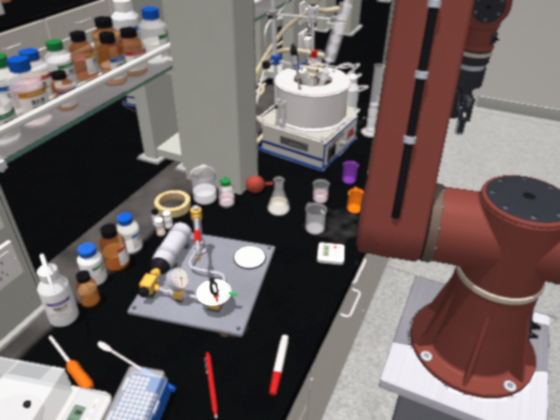

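The scene view shows four beakers: (193,323) has pink contents, (215,316) is larger and clear, (198,356) is orange and (174,350) is purple. (193,323) fits beaker_50. The stand is at about (282,205), with the plate at (257,250) and the dial at (291,213). I'll confirm the beaker in an enlarged crop.

```bash
cat > h.py <<'E'
from rig import bot,eyes,finder
import cv2,numpy as np
from scipy.spatial.transform import Rotation as R
def ray(c,rc,z,K=None):
    K=K or eyes.calibration(c);T=K["world_from_camera"]
    d=T[:3,:3]@np.linalg.solve(K["intrinsics"],[rc[1],rc[0],1]);o=T[:3,3]
    return o+d*(z-o[2])/d[2]
def proj(c,p,K=None):
    K=K or eyes.calibration(c);q=np.linalg.inv(K["world_from_camera"])@np.r_[p,1]
    u=K["intrinsics"]@(q[:3]/q[2]);return u[[1,0]]
def rows(pos,yaw=None):  # units for a move to pos with tool down and jaw direction yaw
    s=bot.state();Rm=R.from_rotvec(s["ee_rot"])
    d=Rm.inv().apply(np.array(pos)-s["tcp_pos"])/.3
    y=Rm.as_matrix()[:,1];cur=np.arctan2(y[1],y[0])
    out=[np.round(d,4).tolist(),"curyaw",round(float(cur),4)]
    if yaw is not None:
        dy=(yaw-cur+np.pi/2)%np.pi-np.pi/2
        tz=np.array([np.cos(cur+dy),np.sin(cur+dy),0]);Z=np.array([0,0,-1.]);X=np.cross(tz,Z)
        rv=(Rm.inv()*R.from_matrix(np.c_[X,tz,Z])).as_rotvec()/(np.pi/3);out+=["turn",np.round(rv,4).tolist()]
    return out
E
python3 - <<'E'
from h import *
a=cv2.imread("pics/scene0.png");b=cv2.imread("pics/side0.png")
f=lambda i,r,c,h,w,k:cv2.resize(i[r:r+h,c:c+w],None,fx=k,fy=k,interpolation=cv2.INTER_CUBIC)
top=f(b,200,150,140,180,4)[:, :720];
g=np.hstack([f(a,160,260,70,120,3),f(b,170,275,70,120,3)])
out=np.zeros((560,720,3),np.uint8);out=top
cv2.imwrite("pics/stand1.png",out);cv2.imwrite("pics/glass1.png",g)
for c,p in(("scene",(193,323)),("side",(200,333)),("side",(206,366)),("side",(185,352)),("side",(220,328)),("scene",(215,316)),("scene",(198,356)),("scene",(174,350))):print(c,p,ray(c,p,.03).round(3))
print(ray("scene",(257,250),.022).round(3))
E
```

```text
scene (193, 323) [ 0.462 -0.348  0.03 ]
side (200, 333) [ 0.471 -0.363  0.03 ]
side (206, 366) [ 0.36  -0.364  0.03 ]
side (185, 352) [ 0.443 -0.497  0.03 ]
side (220, 328) [ 0.446 -0.23   0.03 ]
scene (215, 316) [ 0.442 -0.241  0.03 ]
scene (198, 356) [ 0.368 -0.365  0.03 ]
scene (174, 350) [ 0.424 -0.479  0.03 ]
[ 0.53  -0.021  0.022]
```

View pics/glass1.png

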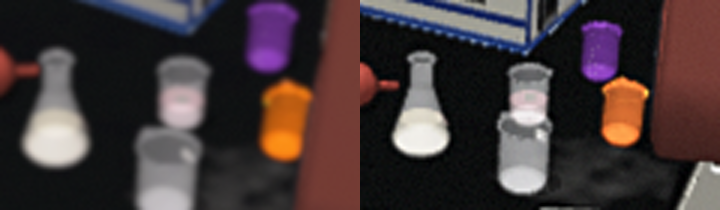

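View pics/stand1.png

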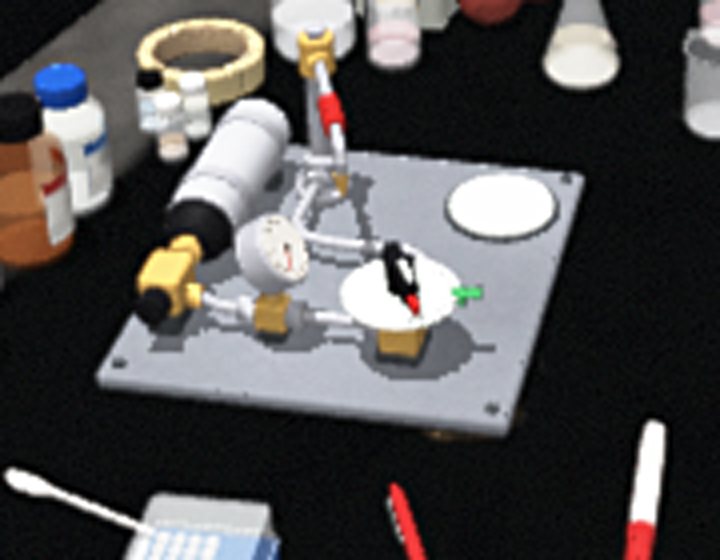

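The crops confirm it: the pink-sample beaker is at scene (193,323), alone among the look-alikes. The side view shows the post on the far right of the stand, the lance swung toward the valve, the red pointer, and the green tab to its right. Next I'll work out the stand geometry from those pixels.

```bash
python3 - <<'E'
from h import *
P=lambda x,y,z:ray("side",(200+y/4,150+x/4),z)
cor=[P(583,176,.016),P(502,433,.016),P(98,378,.016),P(290,147,.016)]
print("corners",np.round(cor,3).tolist())
f=cor[0]-cor[1];a=np.arctan2(f[1],f[0]);print("front edge dir",a)
x=np.array([-f[1],f[0]])/np.hypot(*f[:2]); x=x if x[0]>0 else -x
print("stand x axis",x.round(3))
pl=P(501,206,.022);print("plate",pl.round(3))
dial=P(401,291,.063);print("dial",dial.round(3))
tab=P(468,293,.064);print("tab",tab.round(3),np.hypot(*(tab-dial)[:2]),np.arctan2(*(tab-dial)[1::-1]))
pt=P(415,308,.07);print("ptr",pt.round(3),np.hypot(*(pt-dial)[:2]),np.arctan2(*(pt-dial)[1::-1]))
post=P(317,50,.135);g=P(332,113,.13);n=P(341,190,.097);print("post",post.round(3),"grip",g.round(3),np.hypot(*(g-post)[:2]),"noz",n.round(3),np.hypot(*(n-post)[:2]),"plate-post",np.hypot(*(pl-post)[:2]))
u=(g-post)[:2];v=(pl-post)[:2];print("lance ang",np.arctan2(u[1],u[0]),"to plate",np.arctan2(v[1],v[0]))
print(rows([.462,-.352,.20],None), rows([.38,-.352,.25],np.pi/2))
print(np.round(eyes.calibration("wrist")["world_from_camera"],3).tolist())
E
```

```text
corners [[0.496, -0.084, 0.016], [0.438, 0.203, 0.016], [0.693, 0.25, 0.016], [0.712, -0.039, 0.016]]
front edge dir -1.3721673287182008
stand x axis [0.98  0.197]
plate [ 0.532 -0.017  0.022]
dial [0.528 0.153 0.063]
tab [0.488 0.14  0.064] 0.04224581729570145 -2.835716326707346
ptr [0.508 0.175 0.07 ] 0.02933780595621078 2.318110234728523
post [0.657 0.01  0.135] grip [0.613 0.074 0.13 ] 0.07781279985421197 noz [0.59  0.11  0.097] 0.120214614004014 plate-post 0.12806646988781648
lance ang 2.1729589067645425 to plate -2.929337419683666
[[1.1025, -0.1586, 0.131], 'curyaw', -1.257] [[0.8426, -0.243, -0.0357], 'curyaw', -1.257, 'turn', [-0.0, -0.0, 0.2996]]
[[0.308, -0.903, -0.3, 0.24], [-0.951, -0.293, -0.097, -0.474], [-0.0, 0.315, -0.949, 0.375], [0.0, 0.0, 0.0, 1.0]]
```

```bash
python3 -m inch '[1,-0.15,0,0,0,-0.584, 1,-0.15,0,0,0,-0.584, 1,-0.15,0,0,0,-0.584, 1,-0.15,0,0,0,-0.584, 1,-0.15,0,0,0,-0.584, 1,-0.15,0,0,0,-0.584, 1,-0.15,0,0,0,-0.584, 1,-0.15,0,0,0,-0.584]' 0.8
python3 -m inch '[0,0,0,0,0,0,0,0,0,0,0,0,0,0,0,0,0,0,0,0,0,0,0,0]'
python3 - <<'E'
from h import *
K=eyes.calibration("wrist")
im=eyes.get_image("wrist");cv2.imwrite("pics/w2.png",im[:,:,::-1])
print(bot.state()["tcp_pos"],np.round(K["world_from_camera"],3).tolist())
for t in ("beaker_50","flask_conical"):
  for d in finder.masks_of(t,"wrist"):
    ys,xs=np.nonzero(d["mask"]);print(t,round(float(d["p"]),2),np.round(d["at"]),xs.min(),xs.max(),ys.min(),ys.max(),ray("wrist",d["at"],.035,K).round(3),im[int(d["at"][0]),int(d["at"][1])])
E
```

```text
time: 1.87
tcp_pos: [0.4378, -0.3611, 0.2393]
ee_rot: [2.808, 1.407, 0.003]
force: [-0.3, 0.5, -0.5]
grip_width: 0.0683
time: 2.2
tcp_pos: [0.4323, -0.3648, 0.2394]
ee_rot: [-2.812, -1.4, 0.001]
force: [0.5, -0.3, 0.2]
grip_width: 0.0681
[ 0.43234602 -0.36479877  0.23938343] [[0.797, -0.573, -0.19, 0.482], [-0.603, -0.757, -0.251, -0.3], [-0.0, 0.315, -0.949, 0.375], [0.0, 0.0, 0.0, 1.0]]
beaker_50 0.89 [147. 301.] 275 324 121 172 [ 0.474 -0.354  0.035] [239 226 229]
beaker_50 0.8 [205. 214.] 187 238 179 233 [ 0.365 -0.348  0.035] [255 198  68]
beaker_50 0.75 [ 44. 171.] 133 212 6 80 [ 0.434 -0.206  0.035] [172 169 171]
beaker_50 0.59 [265. 337.] 315 359 238 295 [ 0.429 -0.485  0.035] [163  70 215]
```

View pics/w2.png

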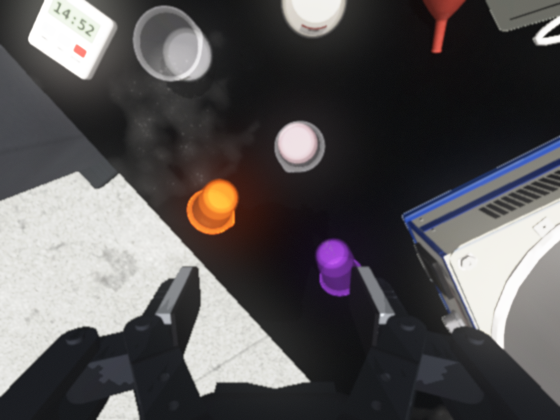

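The wrist view shows the pink beaker at (145,299), upright with its spout toward the bottom. Orange is at (205,214), purple at (265,337) and the clear beaker at (44,171). The beaker has enough free space for the fingers.

```bash
python3 - <<'E'
from h import *
a=ray("wrist",(146,299.5),.062);b=ray("wrist",(143,297),.02);print(a.round(4),b.round(4))
c=(a+b)/2
print(rows([c[0],c[1],.12]))
E
```

```text
[ 0.4745 -0.3481  0.062 ] [ 0.4731 -0.3505  0.02  ]
[[0.1237, 0.0785, 0.3983], 'curyaw', -0.6471]
```

```bash
python3 -m inch '[0.124,0.079,0.36,0,0,0, 0.124,0.079,0.36,0,0,0, 0.124,0.079,0.36,0,0,0, 0.124,0.079,0.36,0,0,0, 0.124,0.079,0.36,0,0,0, 0.124,0.079,0.36,0,0,0]' 0.8
python3 - <<'E'
from h import *
K=eyes.calibration("wrist")
im=eyes.get_image("wrist");cv2.imwrite("pics/w3.png",im[:,:,::-1])
for d in finder.masks_of("beaker_50","wrist"):
    ys,xs=np.nonzero(d["mask"]);print(round(float(d["p"]),2),np.round(d["at"]),xs.min(),xs.max(),ys.min(),ys.max(),ray("wrist",d["at"],.035,K).round(4),ray("wrist",((ys.min()+ys.max())/2,(xs.min()+xs.max())/2),.06,K).round(4))
s=bot.state();print(s["tcp_pos"],s["ee_rot"]); print(rows([s["tcp_pos"][0],s["tcp_pos"][1],.025],-.6471), proj("wrist",[.474,-.3485,.062]))
E
```

```text
time: 2.85
tcp_pos: [0.4748, -0.3495, 0.1328]
ee_rot: [2.81, 1.401, 0.0]
force: [0.5, 0.3, 1.3]
grip_width: 0.0683
0.96 [279. 150.] 120 194 252 320 [ 0.3651 -0.3337  0.035 ] [ 0.3823 -0.3357  0.06  ]
0.76 [359. 327.] 300 357 322 394 [ 0.4316 -0.4816  0.035 ] [ 0.4433 -0.4603  0.06  ]
0.74 [87. 81.] 20 155 36 141 [ 0.4278 -0.2044  0.035 ] [ 0.4404 -0.2156  0.06  ]
0.64 [224. 272.] 237 306 181 258 [ 0.4692 -0.3546  0.035 ] [ 0.4766 -0.3446  0.06  ]
[ 0.47516517 -0.34992496  0.13352057] [2.80910455e+00 1.39962634e+00 1.49329824e-03]
[[0.0002, -0.0012, 0.3617], 'curyaw', -0.6463, 'turn', [0.0031, 0.0005, 0.0008]] [226.7346233  270.81653181]
```

View pics/w3.png

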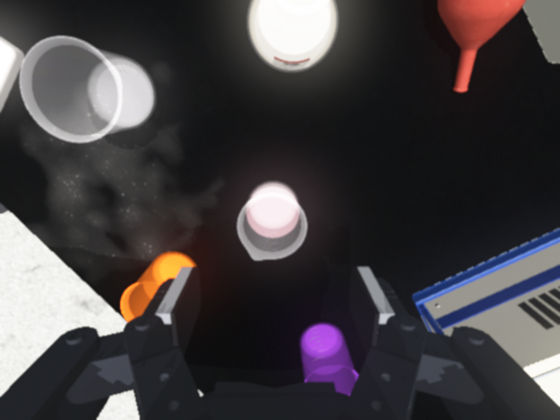

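The wrist view shows the pink beaker between the jaws, rim centre at (222,272), within 3 mm of where I estimated it. The orange (280,155) and purple (350,325) beakers are clear of the fingers. I'll descend and grip.

```bash
python3 -m inch '[0.006,0,0.12,0,0,0, 0.006,0,0.24,0,0,0, 0.006,0,0.3,0,0,0, 0.006,0,0.36,0,0,0, 0.006,0,0.36,0,0,0, 0.006,0,0.36,0,0,0]' 0.8
python3 -m inch '[0,0,0,0,0,0,0,0,0,0,0,0,0,0,0,0,0,0,0,0,0,0,0,0,0,0,0,0,0,0,0,0,0,0,0,0,0,0,0,0,0,0,0,0,0,0,0,0]' 0.3
python3 -m inch '[0,0,-0.08,0,0,0,0,0,-0.2,0,0,0,0,0,-0.3,0,0,0,0,0,-0.4,0,0,0,0,0,-0.4,0,0,0,0,0,-0.4,0,0,0]'
python3 - <<'E'
from h import *
im=eyes.get_image("wrist");cv2.imwrite("pics/w4.png",im[:,:,::-1])
pl=[.531,-.019]
print(rows([*pl,.145],0.0),finder.look_for("plate_top","side"))
E
```

```text
time: 3.45
tcp_pos: [0.4759, -0.3477, 0.0243]
ee_rot: [2.811, 1.401, 0.0]
force: [0.6, -0.1, 1.1]
grip_width: 0.0685
time: 4.12
tcp_pos: [0.4768, -0.348, 0.0255]
ee_rot: [2.809, 1.401, 0.001]
force: [-1.7, 0.4, 8.5]
grip_width: 0.0423
time: 4.62
tcp_pos: [0.4772, -0.3483, 0.1463]
ee_rot: [2.807, 1.4, 0.003]
force: [0.3, -0.1, -1.0]
grip_width: 0.042
[[0.9842, -0.513, -0.0031], 'curyaw', -0.6454, 'turn', [0.0021, 0.0009, -0.6163]] [{'at': [267.6, 232.4], 'p': 0.97}]
```

View pics/w4.png

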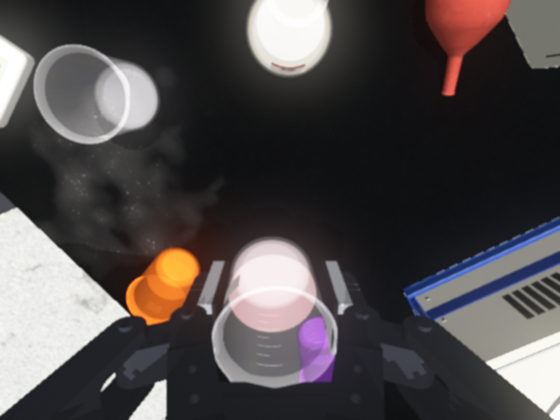

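The beaker is held, at 42 mm width and centred in the jaws (rim around (335,275)). I'll lift it higher to clear the flask and carry it toward the plate.

```bash
python3 -m inch '[0,0,-0.1,0,0,0, 0.15,-0.08,-0.15,0,0,-0.1, 0.25,-0.13,-0.15,0,0,-0.2, 0.35,-0.18,-0.15,0,0,-0.3, 0.45,-0.23,-0.15,0,0,-0.35, 0.55,-0.285,-0.15,0,0,-0.4, 0.65,-0.34,-0.15,0,0,-0.5, 0.75,-0.39,-0.15,0,0,-0.616]'
python3 - <<'E'
from h import *
print(rows([.531,-.019,.17],0.0))
E
```

```text
time: 5.38
tcp_pos: [0.5168, -0.0949, 0.1871]
ee_rot: [-2.215, -2.225, 0.002]
force: [0.2, -0.2, 0.3]
grip_width: 0.0423
[[0.2529, 0.0486, 0.0571], 'curyaw', 0.0042, 'turn', [-0.0022, -0.0008, 0.004]]
```

```bash
python3 - <<'E'
from h import *
K=eyes.calibration("wrist")
im=eyes.get_image("wrist");cv2.imwrite("pics/w5.png",im[:,:,::-1])
for t in("plate_top","valve_pointer","tab_mark","valve_grip","lance_grip","nozzle_tip","post_axis"):print(t,[(np.round(d["at"]).tolist(),round(float(d["p"]),2)) for d in finder.look_for(t,"wrist")][:3])
w=(im.min(2)>190).astype(np.uint8)
for c in cv2.findContours(w,0,1)[0]:
    if len(c)>30 and cv2.contourArea(c)>1500:
        e=cv2.fitEllipse(c);print(np.round(e[0]),np.round(e[1]),ray("wrist",e[0][::-1],.022,K).round(4),ray("wrist",e[0][::-1],.062,K).round(4))
print(proj("wrist",[.531,-.019,.022],K))
E
```

```text
plate_top [([74.0, 379.0], 0.64), ([373.0, 326.0], 0.32), ([50.0, 539.0], 0.31)]
valve_pointer []
tab_mark []
valve_grip []
lance_grip [([53.0, 537.0], 0.74), ([296.0, 176.0], 0.42)]
nozzle_tip []
post_axis [([74.0, 377.0], 0.79)]
[529. 300.] [64. 70.] [ 0.7789 -0.2108  0.022 ] [ 0.7441 -0.1846  0.062 ]
[280. 310.] [ 82. 140.] [ 0.5236 -0.2242  0.022 ] [ 0.5228 -0.1962  0.062 ]
[115. 224.] [66. 75.] [ 0.3651 -0.1291  0.022 ] [ 0.3853 -0.1137  0.062 ]
[ 32. 303.] [ 76. 285.] [ 0.2666 -0.2176  0.022 ] [ 0.3    -0.1904  0.062 ]
[416.  26.] [41. 80.] [0.6293 0.0399 0.022 ] [0.6144 0.0328 0.062 ]
[340.  87.] [172. 327.] [ 0.5719 -0.0059  0.022 ] [ 0.5647 -0.0069  0.062 ]
[103.31176209 291.10025649]
```

View pics/w5.png

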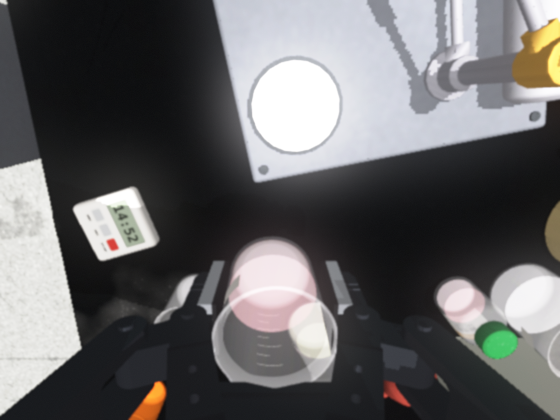

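Plate centre is at (row 105, col 295), the post base at (75,450) and the post's brass head at (50,545). The beaker is still upright in the grip.

```bash
python3 - <<'E'
from h import *
im=cv2.imread("pics/w5.png");w=(im[40:170,235:355].min(2)>235).astype(np.uint8)
c=max(cv2.findContours(w,0,1)[0],key=cv2.contourArea);e=cv2.fitEllipse(c);px=(e[0][1]+40,e[0][0]+235);print(px,e[1])
p=ray("wrist",px,.022);print("plate",p)
# post base flange z~.02
print("post base",ray("wrist",(75,450),.03), "head",ray("wrist",(50,545),.135))
print(rows([p[0],p[1],.12],0.0))
E
```

```text
(105.30074310302734, 295.12277603149414) (86.24138641357422, 90.5838851928711)
plate [ 0.53595853 -0.02386441  0.022     ]
post base [ 6.60374746e-01 -6.16825354e-04  3.00000000e-02] head [0.65599722 0.00536305 0.135     ]
[[0.2471, 0.0611, 0.2263], 'curyaw', -0.0026, 'turn', [-0.0007, -0.0, -0.0025]]
```

```bash
python3 -m inch '[0.12,0.03,0,0,0,0, 0.256,0.052,0.1,0,0,0, 0.256,0.052,0.2,0,0,0, 0.256,0.052,0.3,0,0,0, 0.256,0.052,0.37,0,0,0, 0.256,0.052,0.42,0,0,0, 0.256,0.052,0.44,0,0,0, 0.256,0.052,0.45,0,0,0]'
python3 -m inch '[0,0,0,0,0,0,0,0,0,0,0,0]'
python3 - <<'E'
from h import *
print(rows([.533,-.021,.0475],0.0),bot.state()["force"])
E
```

```text
time: 6.45
tcp_pos: [0.5328, -0.0209, 0.0524]
ee_rot: [-2.223, -2.218, 0.002]
force: [-0.4, 0.0, 0.4]
grip_width: 0.042
time: 6.62
tcp_pos: [0.5341, -0.0207, 0.0541]
ee_rot: [2.222, 2.219, 0.001]
force: [0.5, 0.4, 0.2]
grip_width: 0.0427
[[-0.0011, -0.0037, 0.0221], 'curyaw', -0.0012, 'turn', [0.0012, 0.0002, -0.0011]] [0.45850394 0.40287234 0.23422232]
```

```bash
python3 -m inch '[0,0,0.006,0,0,0,0,0,0.012,0,0,0,0,0,0.016,0,0,0,0,0,0.016,0,0,0]'
python3 -m inch '[0,0,0.002,0,0,0,0,0,0.005,0,0,0,0,0,0.005,0,0,0]'
```

```text
time: 6.95
tcp_pos: [0.5334, -0.0201, 0.0486]
ee_rot: [2.222, 2.221, 0.0]
force: [-0.0, 0.6, 0.6]
grip_width: 0.0419
time: 7.2
tcp_pos: [0.5336, -0.0202, 0.0475]
ee_rot: [2.221, 2.221, 0.0]
force: [-2.2, 0.7, 6.9]
grip_width: 0.042
```

Contact with the plate registers as 7 N. I'll open gently, retreat straight up and check.

```bash
python3 -m inch '[0,0,0,0,0,0,0,0,0,0,0,0,0,0,0,0,0,0,0,0,0,0,0,0,0,0,0,0,0,0,0,0,0,0,0,0]' 0.75
python3 -m inch '[0,0,-0.05,0,0,0,0,0,-0.12,0,0,0,0,0,-0.25,0,0,0,0,0,-0.38,0,0,0,0,0,-0.5,0,0,0,0,0,-0.6,0,0,0,0,0,-0.65,0,0,0,0,0,-0.65,0,0,0]'
python3 - <<'E'
from h import *
K=eyes.calibration("wrist")
im=eyes.get_image("wrist");cv2.imwrite("pics/w6.png",im[:,:,::-1]);print(bot.state()["tcp_pos"])
for t in("valve_pointer","tab_mark","valve_grip","lance_grip","nozzle_tip","beaker_50"):print(t,[(np.round(d["at"]).tolist(),round(float(d["p"]),2)) for d in finder.look_for(t,"wrist")][:3])
print("proj plate,rim",proj("wrist",[.533,-.021,.022],K),proj("wrist",[.533,-.021,.084],K))
E
```

```text
time: 7.7
tcp_pos: [0.5334, -0.0201, 0.0469]
ee_rot: [-2.222, -2.221, 0.0]
force: [0.1, 0.0, -0.1]
grip_width: 0.0638
time: 8.37
tcp_pos: [0.5353, -0.0204, 0.2459]
ee_rot: [2.218, 2.217, 0.006]
force: [-0.1, -0.2, -0.0]
grip_width: 0.0642
[ 0.53443186 -0.02030188  0.24357163]
valve_pointer []
tab_mark []
valve_grip [([0.0, 278.0], 0.55)]
lance_grip [([114.0, 404.0], 0.83)]
nozzle_tip [([109.0, 405.0], 0.72), ([0.0, 280.0], 0.68)]
beaker_50 [([189.0, 267.0], 0.9), ([0.0, 282.0], 0.66), ([339.0, 204.0], 0.61)]
proj plate,rim [175.62963953 270.33906553] [190.84819624 269.98305198]
```

View pics/w6.png

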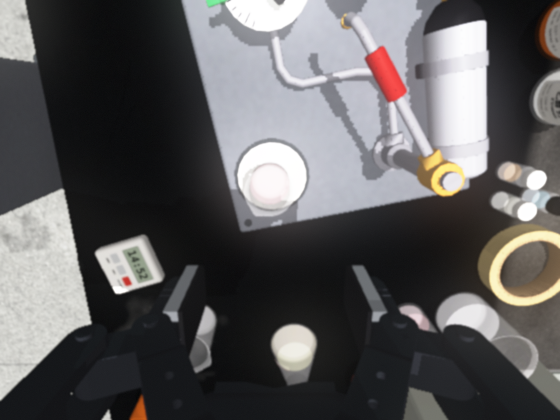

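The beaker stands on the plate: plate centre is about (175,272), pink base (185,267). The lance sleeve is at (74,385), the post head at (180,446) and the nozzle at (20,348).

```bash
python3 - <<'E'
from h import *
im=cv2.imread("pics/w6.png").astype(int)
m=((im[:,:,2]>150)&(im[:,:,1]<70)&(im[:,:,0]<70)).astype(np.uint8);m[:, :350]=0;m[130:]=0
c=max(cv2.findContours(m,0,1)[0],key=cv2.contourArea);r=cv2.minAreaRect(c);print(r)
M=cv2.moments(c);px=(M["m01"]/M["m00"],M["m10"]/M["m00"])
g=ray("wrist",px,.134);post=ray("wrist",(179,447),.145);n=ray("wrist",(20,348),.125)
tube=[ray("wrist",p,.132) for p in((35,362),(150,425))]
d=tube[0]-tube[1];print("tube dir",np.arctan2(d[1],d[0]))
print("grip",g,"post",post,"noz",n,np.hypot(*(g-post)[:2]),np.hypot(*(n-post)[:2]),"ang",np.arctan2(*(g-post)[1::-1]))
for p,z in(((185,267),.04),((192,266),.084)):print("beaker",ray("wrist",p,z))
print("plate",ray("wrist",(175,272),.022))
E
```

```text
((380.4862976074219, 77.51864624023438), (49.68827438354492, 8.095047950744629), 62.90445327758789)
tube dir 2.1736489113166675
grip [0.60411508 0.07334054 0.134     ] post [0.6541344  0.00633141 0.145     ] noz [0.58196816 0.10923599 0.125     ] 0.0836191139508596 0.12568738225400333 ang 2.2120249470600513
beaker [ 0.52539094 -0.02481984  0.04      ]
beaker [ 0.52554686 -0.02002114  0.084     ]
plate [ 0.53037554 -0.01841538  0.022     ]
```

```bash
python3 - <<'E'
from h import *
print(bot.state()["q"]);print(rows([.608,.0755,.19],.603))
E
```

```text
[-1.74776223e-01  3.07165092e-01 -1.26376042e-01  1.13938607e+00
  3.19051349e-05  1.39641865e+00]
[[0.3185, 0.2509, 0.1689], 'curyaw', -0.0004, 'turn', [-0.0018, -0.001, -0.5762]]
```

```bash
python3 -m inch '[0.08,0.06,0,0,0,-0.12,0.16,0.125,0,0,0,-0.24,0.24,0.19,0,0,0,-0.35,0.3185,0.25,0,0,0,-0.47,0.3185,0.25,0.08,0,0,-0.577,0.3185,0.25,0.15,0,0,-0.577,0.3185,0.25,0.15,0,0,-0.577,0.3185,0.25,0.15,0,0,-0.577]' 0.45
python3 - <<'E'
from h import *
K=eyes.calibration("wrist");im=eyes.get_image("wrist");cv2.imwrite("pics/w7.png",im[:,:,::-1])
print(bot.state()["tcp_pos"],rows([.608,.0755,.119],.603),proj("wrist",[.608,.0755,.134],K))
E
```

```text
time: 9.38
tcp_pos: [0.6073, 0.0754, 0.1957]
ee_rot: [-1.46, -2.778, 0.003]
force: [-0.1, -0.1, 0.9]
grip_width: 0.0385
[0.60820299 0.07520836 0.19713134] [[0.0011, 0.0002, 0.2604], 'curyaw', 0.6028, 'turn', [-0.0007, -0.0005, -0.0001]] [232.32481458 274.60184773]
```

View pics/w7.png

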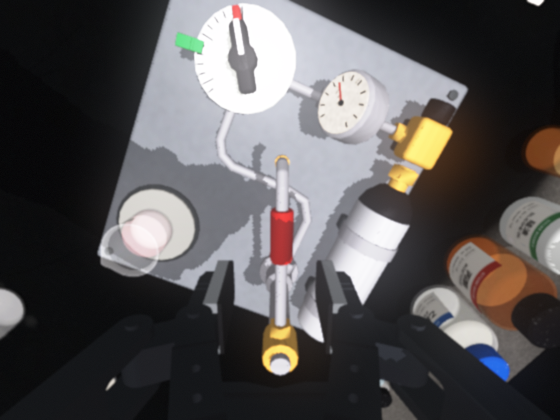

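The view shows the sleeve at (238,282), roughly aligned with and between the open jaws. The dial is at (58,244), the pointer tip at (8,238) and the tab at (43,190). I'll descend, grip, then swing.

```bash
python3 -m inch '[-0.008,0.01,0.08,0,0,0,-0.008,0.01,0.16,0,0,0,-0.008,0.01,0.22,0,0,0,-0.008,0.01,0.258,0,0,0,-0.008,0.01,0.258,0,0,0,-0.008,0.01,0.258,0,0,0]' 0.45
python3 -m inch '[0,0,0,0,0,0,0,0,0,0,0,0,0,0,0,0,0,0,0,0,0,0,0,0,0,0,0,0,0,0,0,0,0,0,0,0,0,0,0,0,0,0,0,0,0,0,0,0]' 0
python3 - <<'E'
from h import *
s=bot.state();p=s["tcp_pos"];print(p,s["force"],s["grip_width"],rows(p)[2])
post=np.array([.656,.006]);r=p[:2]-post;a0=np.arctan2(r[1],r[0]);print("r",np.hypot(*r),"ang",a0)
R0=R.from_rotvec(s["ee_rot"])
aT=np.arctan2(-.021-.006,.531-.656)%(2*np.pi);D=aT-2.174;print("swing",D)
for k in range(1,13):
    t=D*k/12;c,sn=np.cos(t),np.sin(t)
    q=post+np.array([[c,-sn],[sn,c]])@r
    print(k,np.round(R0.inv().apply(np.r_[q-p[:2],0])/.3,3).tolist(),round(-t/(np.pi/3),3))
E
```

```text
time: 9.93
tcp_pos: [0.6127, 0.0748, 0.1207]
ee_rot: [1.461, 2.78, 0.001]
force: [0.8, 0.2, -0.6]
grip_width: 0.0382
time: 10.6
tcp_pos: [0.6133, 0.075, 0.1214]
ee_rot: [1.46, 2.779, 0.002]
force: [-1.4, -1.0, 6.1]
grip_width: 0.0131
[0.61330711 0.07496476 0.12144455] [-1.36296071 -1.00124107  6.08589702] 0.013104600807704314 0.6034
r 0.08110992722375808 ang 2.125108203838818
swing 1.1803244342814034
1 [-0.0, -0.027, -0.0] -0.094
2 [-0.003, -0.053, -0.0] -0.188
3 [-0.008, -0.079, -0.0] -0.282
4 [-0.016, -0.105, -0.0] -0.376
5 [-0.026, -0.129, -0.0] -0.47
6 [-0.038, -0.153, -0.0] -0.564
7 [-0.053, -0.175, -0.0] -0.657
8 [-0.07, -0.195, -0.0] -0.751
9 [-0.089, -0.214, -0.0] -0.845
10 [-0.109, -0.231, -0.0] -0.939
11 [-0.132, -0.245, -0.0] -1.033
12 [-0.155, -0.258, -0.0] -1.127
```

```bash
python3 -m inch '[0,-0.027,0,0,0,-0.094,-0.003,-0.053,0,0,0,-0.188,-0.008,-0.079,0,0,0,-0.282,-0.016,-0.105,0,0,0,-0.376,-0.026,-0.129,0,0,0,-0.47,-0.038,-0.153,0,0,0,-0.564,-0.038,-0.153,0,0,0,-0.564]'
python3 -m inch '[0,-0.027,0,0,0,-0.094,-0.003,-0.053,0,0,0,-0.188,-0.008,-0.079,0,0,0,-0.282,-0.016,-0.105,0,0,0,-0.376,-0.026,-0.129,0,0,0,-0.038,-0.153,0,0,0,-0.564,-0.038,-0.153,0,0,0,-0.564,-0.038,-0.153,0,0,0,-0.564]'
python3 - <<'E'
from h import *
s=bot.state();print(s["tcp_pos"],s["force"],s["grip_width"],rows(s["tcp_pos"])[2])
ims=[]
for c in("scene","side"):
    im=eyes.get_image(c);u=proj(c,[.56,-.01,.09]).astype(int)
    ims.append(cv2.resize(im[u[0]-45:u[0]+45,u[1]-45:u[1]+45],None,fx=4.4,fy=4.4,interpolation=cv2.INTER_CUBIC));print(u)
cv2.imwrite("pics/c8.png",np.hstack(ims)[:,:,::-1])
E
```

```text
time: 11.18
tcp_pos: [0.582, 0.0371, 0.1215]
ee_rot: [0.581, 3.084, -0.004]
force: [0.6, -5.6, 3.9]
grip_width: 0.0131
[0.58195636 0.03711804 0.12148968] [ 0.56610626 -5.64332007  3.90398095] 0.013115173056053314 1.1981
[234 236]
[230 264]schema error: expected a multiple of 6 numbers
```

View pics/c8.png

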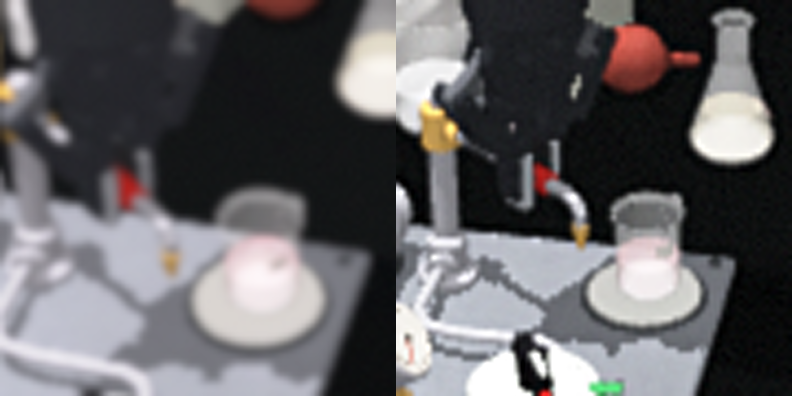

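The second call was refused because of a typo, so the picture shows the lance half way, gripped, with the beaker standing on the plate. I'll do the other half now.

```bash
python3 -m inch '[0,-0.027,0,0,0,-0.094, -0.003,-0.053,0,0,0,-0.188, -0.008,-0.079,0,0,0,-0.282, -0.016,-0.105,0,0,0,-0.376, -0.026,-0.129,0,0,0,-0.47, -0.038,-0.153,0,0,0,-0.564, -0.038,-0.153,0,0,0,-0.564, -0.038,-0.153,0,0,0,-0.564]'
python3 - <<'E'
from h import *
s=bot.state();print(s["tcp_pos"],s["force"],s["grip_width"],rows(s["tcp_pos"])[2])
c="side";im=eyes.get_image(c)
for n,p in (("rim",[.532,-.0205,.084]),("nozzle target",[.532,-.0205,.097])):print(n,proj(c,p))
r0,c0=180,200
cv2.imwrite("pics/s9.png",im[:,:,::-1])
# brass nozzle pixels
sub=im[215:265,210:270].astype(int);m=(sub[:,:,0]>150)&(sub[:,:,1]>90)&(sub[:,:,2]<90);ys,xs=np.nonzero(m);print("brass",len(ys), [(int(y+215),int(x+210)) for y,x in zip(ys,xs)][:60])
E
```

```text
time: 11.95
tcp_pos: [0.5763, -0.0103, 0.1215]
ee_rot: [-0.331, 3.121, -0.008]
force: [-1.3, -11.2, 4.4]
grip_width: 0.0128
[ 0.57626998 -0.01032575  0.12146826] [ -1.2981185  -11.24364257   4.37529363] 0.012838235888296575 1.7821
rim [232.04697794 275.7287982 ]
nozzle target [228.00260747 275.70371751]
brass 33 [(215, 225), (215, 226), (215, 227), (215, 228), (215, 229), (215, 230), (215, 231), (215, 232), (215, 233), (215, 234), (215, 235), (216, 225), (216, 226), (216, 227), (216, 228), (216, 229), (216, 230), (216, 231), (216, 232), (217, 225), (217, 226), (217, 227), (217, 228), (217, 229), (217, 230), (217, 231), (217, 232), (218, 226), (218, 227), (218, 228), (218, 229), (218, 230), (218, 231)]
```

```bash
python3 -m inch '[0,0,0,0,0,0,0,0,0,0,0,0,0,0,0,0,0,0,0,0,0,0,0,0,0,0,0,0,0,0,0,0,0,0,0,0]' 0.4
python3 -m inch '[0,0,-0.05,0,0,0,0,0,-0.15,0,0,0,0,0,-0.25,0,0,0,0,0,-0.3,0,0,0,0,0,-0.3,0,0,0,0,0,-0.3,0,0,0]'
python3 - <<'E'
from h import *
K=eyes.calibration("wrist");w=eyes.get_image("wrist");s=eyes.get_image("side");cv2.imwrite("pics/w10.png",w[:,:,::-1]);cv2.imwrite("pics/s10.png",s[:,:,::-1])
print(bot.state()["tcp_pos"])
f=lambda i,r,c,h,ww,k:cv2.resize(i[r:r+h,c:c+ww],None,fx=k,fy=k,interpolation=cv2.INTER_CUBIC)
a=f(s,190,215,90,100,4)            # 400x360
o=np.zeros((420,800,3),np.uint8);o[:360,:400]=a;o[:,400:]=w[:,80:480]
cv2.imwrite("pics/v10.png",o[:,:,::-1])
for p in([.532,-.0205,.097],[.532,-.0205,.13],[.572,-.012,.13],[.656,.006,.13]):print(p,"wrist",proj("wrist",p,K),"side",proj("side",p))
print([(d["at"],d["p"]) for d in finder.look_for("nozzle_tip","side")])
E
```

```text
time: 12.5
tcp_pos: [0.5747, -0.007, 0.1196]
ee_rot: [-0.337, 3.123, 0.0]
force: [-0.2, -0.2, -0.4]
grip_width: 0.0343
time: 13.0
tcp_pos: [0.5752, -0.0072, 0.2102]
ee_rot: [-0.336, 3.122, -0.001]
force: [-0.5, 0.4, -0.4]
grip_width: 0.0341
[ 0.57407887 -0.00706286  0.20854405]
[0.532, -0.0205, 0.097] wrist [146.65578065 269.24530967] side [228.00260747 275.70371751]
[0.532, -0.0205, 0.13] wrist [154.09417325 268.46661595] side [217.57731172 275.63906624]
[0.572, -0.012, 0.13] wrist [214.46064482 268.53599298] side [216.24699556 260.95218408]
[0.656, 0.006, 0.13] wrist [321.31975233 268.85241637] side [213.51575396 230.5031681 ]
[([216.5, 244.5], 0.71)]
```

View pics/v10.png

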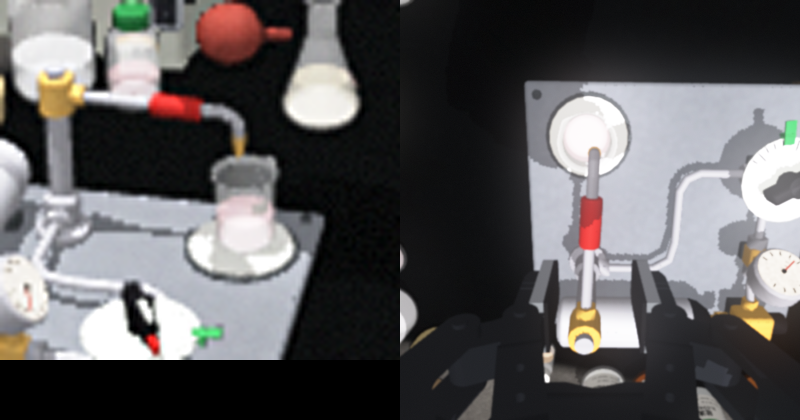

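The side crop shows the nozzle at (227.5,274.5), just above the beaker's mouth at (233,276.5). In the wrist view the nozzle end is at (150,274) and the plate centre at (136,269). I'll put numbers on the offset.

```bash
python3 - <<'E'
from h import *
K=eyes.calibration("wrist")
print("plate w",ray("wrist",(136,269),.022,K),"pink w",ray("wrist",(138,267),.045,K),"noz w",ray("wrist",(151,274),.125,K),"noz tip w",ray("wrist",(151,274),.1,K))
print("noz s",ray("side",(227.5,274.5),.097),"mouth s",ray("side",(233,276.5),.084),"side plate",ray("side",(190+247/4,215+242/4),.022))
# valve angles from w7 (tool-down picture earlier) : use side now and wrist now
# hover pose for the valve, first estimate
v=ray("side",(190+332/4,215+140/4),.063);print("dial s",v)
# dial/tab/pointer in current wrist image
w=cv2.imread("pics/w10.png").astype(int)
g=(w[:,:,1]>w[:,:,2]+60)&(w[:,:,1]>w[:,:,0]+40);ys,xs=np.nonzero(g[:200,440:]);print("green",ys.mean(),xs.mean()+440,len(ys))
print(rows([.526,.155,.21],.747))
E
```

```text
plate w [ 0.53085745 -0.02148869  0.022     ] pink w [ 0.53039131 -0.02302924  0.045     ] noz w [ 0.52824272 -0.01721326  0.125     ] noz tip w [ 0.53196167 -0.01641896  0.1       ]
noz s [ 0.53612311 -0.02172948  0.097     ] mouth s [ 0.52806318 -0.01664896  0.084     ] side plate [ 0.53114138 -0.01597503  0.022     ]
dial s [0.52818923 0.15419467 0.063     ]
green 132.01176470588234 470.16470588235296 255
[[0.0412, 0.5619, -0.0051], 'curyaw', 1.7852, 'turn', [-0.0003, -0.0021, 0.9914]]
```

The nozzle is within about 3–8 mm of the beaker axis from both cameras, under the 14 mm limit. Next I'll hover over the valve and measure the bar and tab.

```bash
python3 -m inch '[0.006,0.08,0,0,0,0.12,0.012,0.16,0,0,0,0.24,0.018,0.24,0,0,0,0.36,0.024,0.32,0,0,0,0.48,0.03,0.4,0,0,0,0.6,0.036,0.48,0,0,0,0.72,0.041,0.562,0,0,0,0.83,0.041,0.562,0,0,0,0.93]' 0.4
python3 -m inch '[0,0,0,0,0,0.06,0,0,0,0,0,0.06,0,0,0,0,0,0.06]'
cat > v.py <<'E'
from h import *
import sys
K=eyes.calibration("wrist");w=eyes.get_image("wrist");cv2.imwrite(f"pics/{sys.argv[1]}.png",w[:,:,::-1])
s=bot.state();print("tcp",s["tcp_pos"],"yaw",rows(s["tcp_pos"])[2])
x=w.astype(int);r,g,b=x[:,:,0],x[:,:,1],x[:,:,2];m=np.zeros(r.shape,bool);m[:,:]=1
def cen(mask,n):
    k,l,st,ce=cv2.connectedComponentsWithStats((mask&m).astype(np.uint8))
    for i in sorted(range(1,k),key=lambda i:-st[i,4])[:n]:yield st[i].tolist(),ce[i][::-1]
print("white");
for st,c in cen((x.min(2)>185),3):print(st,c.round(1),ray("wrist",c,.063,K).round(4))
print("green")
G=[]
for st,c in cen((g>r+60)&(g>b+40),2):print(st,c.round(1),ray("wrist",c,.064,K).round(4))
print("red")
for st,c in cen((r>140)&(g<80)&(b<80),3):print(st,c.round(1),ray("wrist",c,.07,K).round(4))
print("pred dial",proj("wrist",[.528,.154,.063],K))
E
python3 v.py w11
```

```text
time: 13.82
tcp_pos: [0.5248, 0.1582, 0.2084]
ee_rot: [-1.168, -2.913, 0.0]
force: [-0.5, -0.3, 0.1]
grip_width: 0.034
time: 14.07
tcp_pos: [0.5263, 0.1549, 0.2087]
ee_rot: [-1.252, -2.88, 0.001]
force: [0.2, 0.6, 0.2]
grip_width: 0.0342
tcp [0.52649339 0.15470791 0.20888126] yaw 0.7507
white
[114, 94, 337, 268, 27249] [225.  291.8] [0.5571 0.1453 0.063 ]
[137, 272, 63, 51, 2253] [294.9 166.9] [0.5193 0.0119 0.063 ]
[132, 0, 37, 59, 1029] [ 27.2 148.9] [0.3699 0.1864 0.063 ]
green
[218, 174, 23, 16, 189] [181.4 229. ] [0.4902 0.1377 0.064 ]
red
[315, 0, 17, 72, 665] [ 33.1 322. ] [0.4671 0.2701 0.07  ]
[159, 385, 14, 22, 210] [395.7 167. ] [ 0.5922 -0.0803  0.07  ]
pred dial [196.72858978 274.5743852 ]
```

```bash
cat > d.py <<'E'
from h import *
import sys
def analyse(w,K,show=True):
    gray=cv2.medianBlur(cv2.cvtColor(w,cv2.COLOR_RGB2GRAY),5)
    c0=proj("wrist",[.528,.154,.063],K);e=proj("wrist",[.528+.036,.154,.063],K);pr=np.hypot(*(e-c0))
    H=cv2.HoughCircles(gray,cv2.HOUGH_GRADIENT,1.2,200,param1=120,param2=25,minRadius=int(pr*.8),maxRadius=int(pr*1.3))
    print("hough",None if H is None else H[0][:3],"pred",c0,pr)
    x=w.astype(int);r,g,b=x[:,:,0],x[:,:,1],x[:,:,2];yy,xx=np.mgrid[:420,:560];near=np.hypot(yy-c0[0],xx-c0[1])<1.6*pr
    for n,m,z in(("red",(r>g+60)&(r>b+60),.07),("green",(g>r+60)&(g>b+40),.064),("black",(x.max(2)<70)&(np.hypot(yy-c0[0],xx-c0[1])<.8*pr),.086)):
        k,l,st,ce=cv2.connectedComponentsWithStats((m&near).astype(np.uint8))
        for i in sorted(range(1,k),key=lambda i:-st[i,4])[:2]:
            p=np.argwhere(l==i).astype(np.float32);v=ray("wrist",ce[i][::-1],z,K)
            P=np.array([ray("wrist",q,z,K)[:2] for q in p]);ev,U=np.linalg.eigh(np.cov(P.T)) if len(p)>5 else (0,np.eye(2))
            print(n,st[i].tolist(),ce[i][::-1].round(1),v.round(4),"axis",round(float(np.arctan2(U[1,1],U[0,1])%np.pi),3))
if __name__=="__main__":
    analyse(cv2.imread(f"pics/{sys.argv[1]}.png")[:,:,::-1].copy(),eyes.calibration("wrist"))
E
python3 d.py w11
```

```text
hough [[273.   199.8   42.4 ]
 [513.   375.    32.68]] pred [196.39579006 274.51407605] 39.705513520616435
red [270, 165, 7, 14, 85] [171.5 273.2] [0.5113 0.1704 0.07  ] axis 2.273
green [218, 174, 23, 16, 189] [181.4 229. ] [0.4904 0.1375 0.064 ] axis 0.315
```

```bash
python3 - <<'E'
from h import *
K=eyes.calibration("wrist")
c=ray("wrist",(199.8,273),.063,K);t=ray("wrist",(181.4,229),.064,K);p=ray("wrist",(171.5,273.2),.071,K);tip=ray("wrist",(165,273),.07,K)
A=lambda a:(np.hypot(*(a-c)[:2]).round(4),np.arctan2(*(a-c)[1::-1])%(2*np.pi))
print("c",c,"tab",A(t),"ptr",A(p),A(tip))
print(rows([c[0],c[1],.065],A(p)[1]-np.pi/2))
w=cv2.imread("pics/w11.png")[150:250,215:330];print(proj("wrist",[c[0],c[1],.086],K))
print(cv2.cvtColor(w,cv2.COLOR_BGR2GRAY)[20:80:5,34:82:4])
E
```

```text
c [0.52913884 0.15084474 0.063     ] tab (np.float64(0.041), np.float64(3.4729074161977898)) ptr (np.float64(0.0268), np.float64(2.3118606044546492)) (np.float64(0.032), np.float64(2.3183988143568706))
[[-0.0158, -0.0018, 0.4796], 'curyaw', 0.7507, 'turn', [-0.001, -0.0007, 0.0092]]
[208.08694552 272.86209137]
[[255 255 254 255 255 239 164 233 255 255 255 255]
 [255 255 255 255 255 241 165 254 255 255 255 255]
 [252 255 255 255 242 107 125 111 255 255 255 255]
 [244 244 244 245 238 126 255 139 254 255 255 255]
 [244 244 244 245 238 127 255 142 236 246 246 246]
 [244 244 245 245 177 116 254 134 174 246 246 246]
 [244 244 244 239 107 116 245 119 114 239 246 246]
 [243 244 244 203 110 115 246 119 116 202 245 245]
 [243 244 244 195 107 110 112 113 115 207 245 245]
 [243 243 244 255 116 108 110 112 132 255 254 255]
 [247 255 255 255 236 104 109 115 255 255 255 255]
 [255 255 255 255 254 108 112 113 255 255 255 255]]
```

Bar and tab positions agree with the given radii (34 and 40 mm). The pointer is at 2.315 rad and the tab at 3.465, so the turn is about +1.15 rad. I'll descend onto the bar with the tips just above the dial.

```bash
python3 -m inch '[-0.016,-0.002,0.06,0,0,0.01,-0.016,-0.002,0.16,0,0,0.01,-0.016,-0.002,0.26,0,0,0.01,-0.016,-0.002,0.36,0,0,0.01,-0.016,-0.002,0.41,0,0,0.01,-0.016,-0.002,0.44,0,0,0.01,-0.016,-0.002,0.44,0,0,0.01,-0.016,-0.002,0.44,0,0,0.01]' 0.35
python3 -m inch '[0,0,0,0,0,0,0,0,0,0,0,0,0,0,0,0,0,0,0,0,0,0,0,0,0,0,0,0,0,0,0,0,0,0,0,0]' 0
python3 - <<'E'
from h import *
s=bot.state();print(s["tcp_pos"],s["force"],s["grip_width"],rows(s["tcp_pos"])[2])
E
```

```text
time: 14.78
tcp_pos: [0.5299, 0.1508, 0.0779]
ee_rot: [-1.27, -2.873, 0.0]
force: [-0.5, 0.2, -0.2]
grip_width: 0.0299
time: 15.28
tcp_pos: [0.5292, 0.1499, 0.079]
ee_rot: [1.271, 2.872, -0.003]
force: [-5.5, -5.7, 4.6]
grip_width: 0.0173
[0.52922993 0.14988852 0.0789656 ] [-5.49151704 -5.70488109  4.59513755] 0.01727202341068892 0.7378
```

```bash
python3 -m inch '[0,0,0,0,0,0,0,0,0,0,0,0,0,0,0,0,0,0,0,0,0,0,0,0]' 0
```

```text
time: 15.62
tcp_pos: [0.5292, 0.1499, 0.079]
ee_rot: [1.271, 2.872, -0.003]
force: [-5.0, -5.7, 5.0]
grip_width: 0.0173
```

```bash
python3 -m inch '[0,0,0,0,0,-0.08,0,0,0,0,0,-0.16,0,0,0,0,0,-0.24,0,0,0,0,0,-0.32,0,0,0,0,0,-0.4,0,0,0,0,0,-0.48,0,0,0,0,0,-0.55,0,0,0,0,0,-0.55]'
python3 -m inch '[0,0,0,0,0,-0.08,0,0,0,0,0,-0.16,0,0,0,0,0,-0.24,0,0,0,0,0,-0.32,0,0,0,0,0,-0.4,0,0,0,0,0,-0.48,0,0,0,0,0,-0.55,0,0,0,0,0,-0.55]'
python3 - <<'E'
from h import *
s=bot.state();print(s["torque"],rows(s["tcp_pos"])[2])
E
python3 -m inch '[0,0,0,0,0,0,0,0,0,0,0,0,0,0,0,0,0,0,0,0,0,0,0,0,0,0,0,0,0,0]' 0.4
python3 -m inch '[0,0,-0.05,0,0,0,0,0,-0.15,0,0,0,0,0,-0.25,0,0,0,0,0,-0.35,0,0,0,0,0,-0.42,0,0,0,0,0,-0.42,0,0,0,0,0,-0.42,0,0,0]'
python3 v.py w12; python3 d.py w12
```

```text
time: 16.28
tcp_pos: [0.5294, 0.1501, 0.079]
ee_rot: [0.395, 3.116, -0.003]
force: [-4.5, -4.9, 4.0]
grip_width: 0.0175
time: 16.95
tcp_pos: [0.5294, 0.1503, 0.079]
ee_rot: [0.506, -3.1, 0.002]
force: [-4.0, -3.5, 4.5]
grip_width: 0.0174
[-0.8775051   1.02692012  0.03321673] 1.8945
time: 17.37
tcp_pos: [0.53, 0.1511, 0.0779]
ee_rot: [-0.499, 3.101, 0.0]
force: [0.6, 0.7, 0.1]
grip_width: 0.0343
time: 17.95
tcp_pos: [0.5305, 0.1512, 0.2048]
ee_rot: [-0.499, 3.099, -0.0]
force: [0.4, 0.2, -1.3]
grip_width: 0.0339
tcp [0.5297181  0.15103374 0.20351343] yaw 1.8899
white
[116, 112, 226, 180, 13192] [210.6 259. ] [0.5484 0.1428 0.063 ]
[38, 87, 98, 83, 5340] [130.   92.5] [ 0.5249 -0.0046  0.063 ]
[495, 311, 65, 109, 4777] [360.4 533. ] [0.6149 0.4563 0.063 ]
green
[270, 134, 10, 21, 173] [143.1 274.2] [0.489  0.1372 0.064 ]
red
[4, 190, 26, 54, 1196] [215.4  17.1] [ 0.6145 -0.0515  0.07  ]
[390, 121, 142, 51, 1175] [146.3 460.3] [0.4444 0.278  0.07  ]
[446, 0, 57, 13, 653] [  5.8 475.5] [0.3534 0.2412 0.07  ]
pred dial [193.03936205 278.71904173]
hough [[ 87.      135.       47.68   ]
 [282.6     191.40001  35.8    ]] pred [194.77892292 278.51055461] 39.46181415065887
red [271, 156, 6, 14, 80] [162.8 273.5] [0.502 0.141 0.07 ] axis 0.317
green [270, 134, 10, 21, 173] [143.1 274.2] [0.4877 0.1369 0.064 ] axis 0.331
```

The pointer (col 273.5, axis 0.317) and the tab (col 274.2, axis 0.331) line up. My last picture checks everything together.

```bash
python3 - <<'E'
from h import *
w=cv2.imread("pics/w12.png");s=eyes.get_image("side")[:,:,::-1];sc=eyes.get_image("scene")[:,:,::-1]
f=lambda i,r,c,h,ww,k:cv2.resize(i[r:r+h,c:c+ww],(int(ww*k),int(h*k)),interpolation=cv2.INTER_CUBIC)
o=np.zeros((600,800,3),np.uint8)
o[:300,:400]=f(s,200,235,60,80,5);o[:300,400:]=f(sc,205,215,60,80,5);o[300:,:400]=f(w,100,210,90,120,3.3334)[:300,:400];o[300:,400:]=f(w,60,0,150,200,2)
cv2.imwrite("pics/f13.png",o)
E
```

```text
(no output)
```

View pics/f13.png

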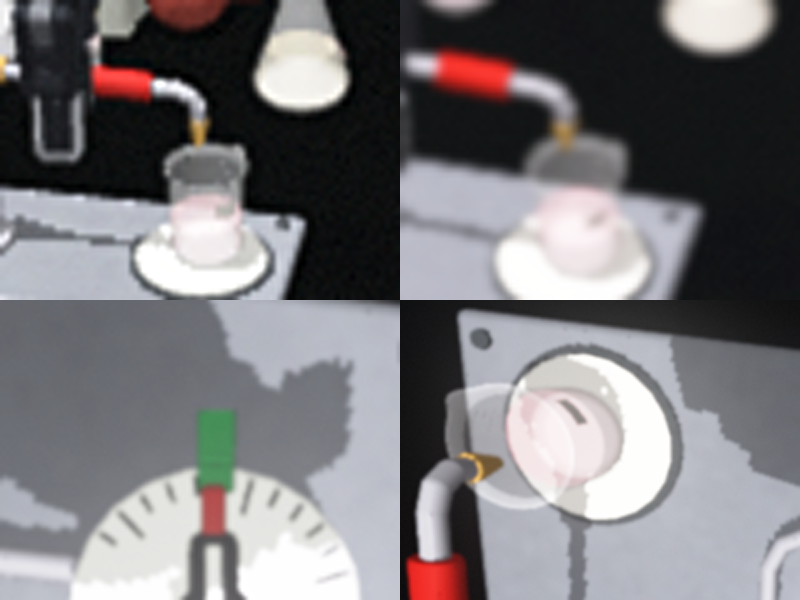

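```bash
python3 - <<'E'
from h import *
K=eyes.calibration("wrist")
n=ray("wrist",(141.5,49),.097,K);m=ray("wrist",(133,59),.084,K);print("w",n,m,np.hypot(*(n-m)[:2]))
k=1/5
for c,nz,mo in(("side",(200+145*k,235+200*k),(200+163*k,235+205*k)),("scene",(205+148*k,215+(566-400)*k),(205+160*k,215+(576-400)*k))):
    n=ray(c,nz,.097);m=ray(c,mo,.084);print(c,n,m,np.hypot(*(n-m)[:2]))
print("base w",ray("wrist",(60+130/2,(568-400)/2),.04,K),"plate w",ray("wrist",(60+134/2,(592-400)/2),.022,K))
E
```

```text
w [ 0.53115286 -0.01582688  0.097     ] [ 0.52677398 -0.01715969  0.084     ] 0.004577221616842628
side [ 0.53170355 -0.0148475   0.097     ] [ 0.53016247 -0.0180775   0.084     ] 0.003578808236479978
scene [ 0.530457   -0.01614503  0.097     ] [ 0.52953748 -0.02395159  0.084     ] 0.00786053088668696
base w [ 0.52602488 -0.02233111  0.04      ] plate w [ 0.52880014 -0.02061528  0.022     ]
```

All three views agree: the nozzle is 4–8 mm from the beaker axis and the beaker about 3–4 mm from the plate centre. I'm handing in.

```bash
python3 -c "
from rig import job,bot
print(bot.state()['time'],bot.state()['force']);print(job.hand_in())"
```

```text
18.1 [-0.60085352 -0.47612146 -0.41322137]
the job is handed in; nothing more can be done
None
```

I finished the set-up and handed it in at 18.1 s of the 72 s allowed; no verdict is reported.

- **Beaker:** the pink-sample beaker stands upright and released on the ceramic plate, about 3–4 mm from the plate's centre.
- **Lance:** I swung it by the red sleeve and let go. The last views put the nozzle 4.6 mm (wrist), 3.6 mm (side) and 7.9 mm (scene) from the beaker's centre, within the 14 mm limit.
- **Valve:** I opened it only once the nozzle was over the beaker, turning it about 1.15 rad. The red pointer is about 0.02 rad from the middle of the green tab.
- **Robot and other glassware:** the gripper is open and clear above the valve, and the force reading is near zero. I did not touch the other glassware. I did not re-measure its positions at the end.

Three things did not go as expected:
- **Refused call:** one move call was refused because of a typo, with no motion, and I repeated it.
- **Valve grip:** the fingers closed on the valve handle at 17 mm rather than the 12 mm stated. I think they gripped a thicker hub, but the handle turned without visible slip.
- **Camera spread:** position estimates from the different cameras differed by up to about 8 mm.

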